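Park the locking plunger of a vial shuttle and slide the carriage across

ROBOT

A 6-joint arm with a two-finger parallel gripper is mounted at the origin on a cart in front of the work surface, level with it; the furniture and walls round the work are solid. World frame = base frame: x ahead of the robot, y to its left, z up, the work surface at z = 0. Lengths are in m, angles in rad, forces in N, time in s.
With the tool pointing down it reaches from about 0.3 to 0.75 m from the base axis. Payload 8.5 kg.
Tool frame: the origin (TCP) lies on the centre line of the jaws, within the pads' length; the fingertips stand 22 mm ahead of it and the grasp point (between the pads) lies 3 mm ahead of it (env.nose_length is the distance from the TCP to the fingertips, in m); z points along the fingers, y is the line along which they close (so a half turn about z gives the same grasp; the last joint's range is limited). The gripper opens to 88 mm and grips with 3 to 60 N. Pads are 18 mm wide; open, the fingers measure 123 mm over their backs; the gripper's body (75 mm by 187 mm) begins 45 mm behind the grasp point.
Start: joints at [-1.484, 0.381, 1.297, -0, 1.464, -0.215], TCP at [0.163, -0.525, 0.261] pointing down, gripper open.
Joint ranges: [-3.11, 3.11], [-0.89, 2.33], [0.22, 2.48], [-1.42, 4.56], [0.17, 2.85], [-2.88, 2.88]. Speed limits (rad/s): [2.39, 2.39, 3.14, 3.14, 3.14, 3.14].

INTERFACE

Orientations are given as a rotation vector (axis times angle).
In Python, from cell import env gives the robot as it stands. Calls block until the motion is done:
- env.goto(position, orientation): joint-space move of the TCP to a pose.
- env.line_to(position, max_speed=0.15, orientation=None, contact_N=None): straight line of the TCP; orientation=None keeps the orientation; max_speed is the mean speed in m/s. With contact_N (N) it stops when the force on the tool has changed by that much, and returns True; else False.
- env.move_j(angles): joint-space move.
- env.set_gripper(opening): opening from 0.0 (shut) to 1.0 (fully open); the grip force is fixed at half the most; returns when the fingers have stopped.
- env.wait(seconds).
- env.inverse_kinematics(position, orientation): joint angles nearest the present ones, or None.
- env.state(): the state.
- env.get_image(name): name is "side" or "top" or "wrist"; returns a dict with "pixels" (400x640x3 uint8, red, green, blue), "range_z" (400x640 float32, m along the optical axis (not along the pixel's ray), 0 where there is no reading), "intrinsics" (3x3 intrinsics, pixels), "k1" (the pictures are not rectified: a ray, as slopes to the right and down, at radius r is drawn at 1 + k1 r^2 times it, then the intrinsics apply), "T" (4x4, takes a point from camera to world coordinates); the wrist camera has in their place "tool_from_camera" (4x4, takes a point from camera to tool coordinates, whose origin is the TCP and whose axes are the flange's). Camera axes: x right, y down, z forward; pixel columns grow to the right and rows downward; lengths in m; the calibration is good to about 2 mm. A picture is of the moment at which its call begins: read the wrist's pose just before it.
A pose or a line that the arm cannot do raises env.PlanningError and nothing moves.
- env.sign_off(): hands the job in; it is judged then, once.
The state is a dict: "clock": time; "q": joint angles; "qvel": joint speeds; "joint_efforts": joint torques, N m; "eef_pos": TCP position; "orientation": TCP orientation; "wrist_force": force on the tool from outside, world axes, zero at the start; "ft_torque": the same for the moment, N m; "gripper_width": opening from 0.0 (shut) to 1.0 (fully open); "gripper_force": force on a finger pad.
Only numpy, scipy, OpenCV 4.12 (cv2) and the standard library are available. Lean on these libraries where they do the work, as an engineer would, in place of code of your own. Each camera call takes 0.05 s, during which the arm holds its last target. There are 200 camera calls.

TASK

The vial carriage is locked to its rail by the spring plunger with the red T-bar knob. Pull the knob up until it comes free, twist it to a yellow mark and let it settle into its rest notch so that it stays retracted when you let go; only then slide the carriage (it has a blue handle) all the way against the far end stop. Feel your way and do not wrench the plunger against its collar or stop, do not drag the carriage against the pin, keep the three vials in their pockets and leave the things standing beside the shuttle alone.

Things in the scene. Friction and masses are not known exactly. Their poses are not given: they have to be found in the camera images.
- shuttle_base: Fixed aluminium base plate, 140 mm (its x) by 290 mm (its y), 8 mm thick; origin at the centre of its underside on the bench, z up. The carriage runs along its y. Near the +y end an aluminium bridge (top 52 mm above the bench) spans the carriage and carries the plunger, whose vertical axis is at x = 0, y = +110 mm.
- knob: Plunger knob: red T-bar 44 mm long (its x), 11 mm thick (its y), 26 mm high, on a steel stem with a lug on either side along its x. Origin on the plunger axis at the lugs' underside, 53 mm above the bench when locked; bar from 36 to 62 mm above it. Locked, its x is parallel to the base's x. It rises with the plunger and turns about z. Lugs or stop on the collar over 20 N: wrenching.
- plunger (a joint): Lift of the plunger in m: 0 locked, grows upward. Spring: 5 N at the start of the pull, 0.15 N more per mm, plus drag (25 N per m/s). The lift that frees the knob for turning differs from unit to unit, 10 to 24 mm, and is in no reading; a hard stop ends the pull only 2 mm above it. Parked, the lift is 4 mm less than that. Locked, the pin is 5.5 mm deep in the carriage.
- knob_grip (a point): Centre of the red T-bar, 102 mm above the bench when locked. Pinch the 11 mm thickness from above, with the fingertips not much below the bar's underside (13 mm below this point).
- collar_foot (a point): Where the plunger axis meets the bridge's top, 52 mm above the bench; axes as the base's. Here: a dark castellated collar, 39 mm across (47 at its flange), crown 68 to 82 mm above the bench. Its deep slots stop the lugs from turning until lifted clear. Rest notches (4 mm deep, yellow marks): 60 degrees from locked, to either side, 4 degrees play; a raised wall right behind each stops the turn.
- carriage: White block 104 by 180 by 26 mm, top 36 mm above the bench, with three vial pockets in a row; axes parallel to the base's, origin at the base's origin while home. Slides only towards the base's -y, 85 mm to the end stop, friction about 2 N. The pin in its hole (1.5 mm play) locks it at home; over 15 N between pin and carriage counts as dragging it.
- handle_grip (a point): Centre of the carriage's blue handle bar, 52 mm along the base's x, 12 mm thick along y, 28 mm high, 100 mm above the bench, on two thin steel posts. At home it is at y = -35 mm in the base frame, at the far end stop at y = -120 mm. The vials (tops 79 mm above the bench) stand 60 mm from it towards +y.
- vial_0: Capped brown vial, 27 mm across, 61 mm tall, origin at the centre of its underside, standing in a carriage pocket 18 mm deep with its underside 18 mm above the bench.
- vial_2: Capped brown vial like vial_0, in the middle pocket.
- vial_5: Capped amber vial like vial_0, in the third pocket.
- beaker_0: Bystander: small glass beaker, 49 by 56 by 62 mm, standing on the bench beyond the shuttle, origin at its underside.
- vial_4: Bystander: dark capped vial, 27 by 61 mm, standing on the bench beyond the shuttle, origin at its underside.
- weigh_boat: Bystander: white weighing boat, 50 by 50 by 11 mm, on the bench beyond the shuttle, origin at its underside.

How it is judged:
By the outcome, as a careful person would: the job done as asked, in the order asked, and still so for the second after the job is handed in, with the robot touching nothing.
It also fails if it takes over 62 s, if anything falls off the work surface, if the arm or the gripper's body presses on something with over 40 N, if the wrist force passes 120 N, or if a joint passes its speed limit or range.

## Working session

There is one attempt and no reset: what is moved stays moved. The work goes in short steps, each a Python script; the robot and the scene stay as the last script left them, time stands still between calls to the robot, and variables do not carry over. Pictures are saved under pics/ and viewed, at most 10 in all, crops included, and the job is handed in when it is done.

```bash
ls; mkdir -p pics
cat > h.py <<'E'
import numpy as np, cv2
from cell import env
from scipy.spatial.transform import Rotation as R
def cloud(im, T):
    K=np.array(im["intrinsics"]); z=im["range_z"]; h,w=z.shape
    u,v=np.meshgrid(np.arange(w),np.arange(h))
    p=cv2.undistortPoints(np.stack([u,v],-1).reshape(-1,1,2).astype(np.float64),K,np.array([im["k1"],0,0,0,0.])).reshape(h,w,2)
    P=np.stack([p[...,0]*z,p[...,1]*z,z],-1)
    T=np.array(T); return P@T[:3,:3].T+T[:3,3]
def snap(name,fn):
    s=env.state(); im=env.get_image(name)
    if name=="wrist":
        T=np.eye(4);T[:3,:3]=R.from_rotvec(s["orientation"]).as_matrix();T[:3,3]=s["eef_pos"];T=T@np.array(im["tool_from_camera"])
    else: T=im["T"]
    cv2.imwrite(f"pics/{fn}.png",im["pixels"][...,::-1])
    return im,cloud(im,T)
E
python3 - <<'E'
from h import *
for n in("top","side"):
    im,P=snap(n,n+"0"); np.savez(n+"0.npz",px=im["pixels"],P=P,z=im["range_z"])
    hsv=cv2.cvtColor(im["pixels"],cv2.COLOR_RGB2HSV); H,S,V=hsv[...,0].astype(int),hsv[...,1],hsv[...,2]
    for nm,m in(("red",((H<6)|(H>174))&(S>150)&(V>70)),("blue",(abs(H-110)<14)&(S>130)&(V>60)),("yel",(abs(H-27)<6)&(S>150)&(V>120))):
        m=m&(im["range_z"]>0); 
        v,u=np.nonzero(m); print(n,nm,m.sum())
        if m.sum()>5: print(np.median(u),np.median(v),P[m].min(0).round(3),np.median(P[m],0).round(3),P[m].max(0).round(3))
print(env.state()["wrist_force"], env.state()["orientation"],env.state()["clock"])
E
```

```text
pics
top red 129
287.0 252.0 [ 0.498 -0.099  0.018] [0.523 0.169 0.114] [0.815 0.177 0.119]
top blue 223
357.0 241.0 [0.516 0.02  0.101] [0.559 0.033 0.116] [0.857 0.615 0.188]
top yel 6
468.0 144.5 [ 0.801 -0.201  0.067] [ 0.803 -0.198  0.071] [ 0.805 -0.195  0.073]
side red 250
372.0 230.0 [ 0.497 -0.098  0.015] [0.522 0.175 0.112] [0.814 0.183 0.117]
side blue 422
370.0 173.0 [0.516 0.021 0.088] [0.542 0.035 0.105] [0.567 0.042 0.115]
side yel 5
[-0.79495331 -0.25812325  0.21464873] [-3.10465497e+00 -4.72112827e-01 -1.34458960e-04] 0.1
```

View pics/top0.png

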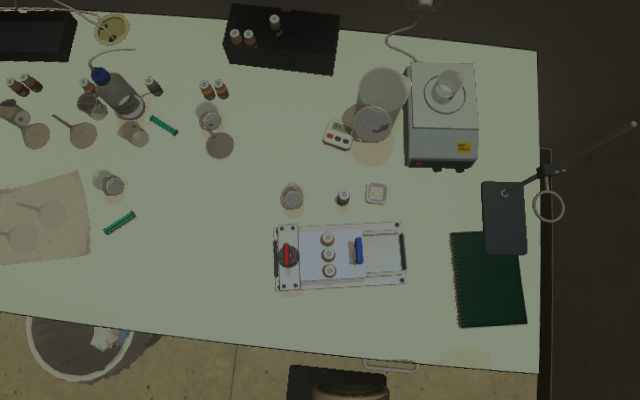

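View pics/side0.png

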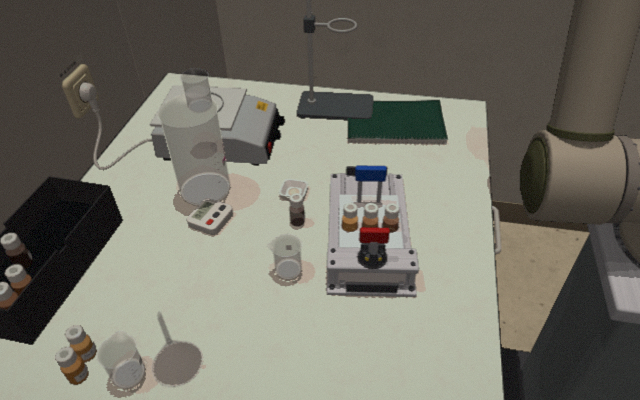

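The top view shows the shuttle at about (275–405, 222–290), with the red knob at (287,255) and the blue handle at (358,250). The beaker, vial and boat stand on its far (+x) side. In the side view the knob is at (374,235) and the handle at (371,173).

Run:
```python
from h import *
for n in("top","side"):
    d=np.load(n+"0.npz"); P=d["P"]; hsv=cv2.cvtColor(d["px"],cv2.COLOR_RGB2HSV); H,S=hsv[...,0].astype(int),hsv[...,1]
    box=(P[...,0]>.44)&(P[...,0]<.62)&(d["z"]>0)
    for nm,m in(("red",((H<8)|(H>172))&(S>120)&(P[...,2]>.085)&(P[...,1]>.1)&(P[...,1]<.25)),("blue",(abs(H-110)<14)&(S>120)&(P[...,2]>.085)&(P[...,1]<.1)&(P[...,1]>-.1))):
        q=P[m&box]; q=q[q[:,2]>q[:,2].max()-.012] if n=="top" else q
        r=cv2.minAreaRect((q[:,:2]*1000).astype(np.float32)); print(n,nm,len(q),r,np.median(q,0).round(3),q.min(0).round(3),q.max(0).round(3))
# candidate wrist joints
for yaw in np.radians([-90,90,-75,-105,75,105]):
    o=(R.from_euler('z',yaw)*R.from_euler('x',np.pi)).as_rotvec()
    print(np.degrees(yaw).round(),[None if (j:=env.inverse_kinematics(p,o)) is None else np.round(j,2) for p in ([.523,.17,.2],[.541,.033,.2])])
s=env.state();print(R.from_rotvec(s["orientation"]).as_matrix().round(2))
```

```text
top red 104 ((518.3019409179688, 170.6181640625), (39.65970993041992, 8.267166137695312), 6.8587846755981445) [0.518 0.171 0.115] [0.498 0.164 0.112] [0.538 0.177 0.119]
top blue 133 ((541.4234619140625, 28.217758178710938), (48.13493728637695, 10.173445701599121), 8.536248207092285) [0.541 0.028 0.114] [0.518 0.02  0.11 ] [0.565 0.036 0.118]
side red 427 ((518.1004638671875, 174.4659423828125), (42.414329528808594, 13.35839557647705), 8.120603561401367) [0.519 0.178 0.108] [0.497 0.168 0.09 ] [0.539 0.184 0.117]
side blue 450 ((541.8074340820312, 32.46766662597656), (51.48947525024414, 13.69062328338623), 11.232600212097168) [0.542 0.035 0.105] [0.516 0.021 0.086] [0.567 0.042 0.115]
-90.0 [None, None]
90.0 [array([ 0.1 ,  0.43,  1.4 , -0.  ,  1.31,  0.1 ]), array([-0.16,  0.42,  1.42, -0.  ,  1.3 , -0.16])]
-75.0 [None, array([-0.16,  0.42,  1.42, -0.  ,  1.3 ,  2.72])]
-105.0 [array([ 0.1 ,  0.43,  1.4 ,  0.  ,  1.31, -2.78]), None]
75.0 [array([ 0.1 ,  0.43,  1.4 , -0.  ,  1.31,  0.36]), array([-0.16,  0.42,  1.42, -0.  ,  1.3 ,  0.1 ])]
105.0 [array([ 0.1 ,  0.43,  1.4 , -0.  ,  1.31, -0.16]), array([-0.16,  0.42,  1.42,  0.  ,  1.3 , -0.42])]
[[ 0.95  0.3  -0.  ]
 [ 0.3  -0.95  0.  ]
 [ 0.   -0.   -1.  ]]
```

```bash
cat >> h.py <<'E'
def ori(deg): return (R.from_euler('z',deg,degrees=True)*R.from_euler('x',np.pi)).as_rotvec()
def colour(im,P,which,lo=.1):
    hsv=cv2.cvtColor(im["pixels"],cv2.COLOR_RGB2HSV); H,S=hsv[...,0].astype(int),hsv[...,1]
    m=(((H<8)|(H>172)) if which=="red" else (abs(H-110)<14))&(S>120)&(im["range_z"]>0)&(P[...,2]>lo)&(P[...,2]<.17)
    q=P[m]; top=np.percentile(q[:,2],80); q=q[abs(q[:,2]-top)<.004]
    r=cv2.minAreaRect((q[:,:2]*1000).astype(np.float32)); print(which,len(q),r,q.mean(0).round(4)); return q
E
python3 - <<'E'
from h import *
env.goto([.518,.172,.25],ori(8.5))
im,P=snap("wrist","w1"); print(im["tool_from_camera"])
colour(im,P,"red")
try: colour(im,P,"blue")
except Exception as e: print(e)
s=env.state();print(s["clock"],s["q"],s["eef_pos"])
E
```

```text
[[ 9.87074318e-04 -9.50126821e-01 -3.11862229e-01  8.10185158e-02]
 [ 9.99997801e-01  1.51496127e-03 -1.45042632e-03 -6.88449831e-04]
 [ 1.85054814e-03 -3.11860111e-01  9.50126227e-01 -1.23641462e-01]
 [ 0.00000000e+00  0.00000000e+00  0.00000000e+00  1.00000000e+00]]
red 537 ((519.1190795898438, 173.316650390625), (43.02605056762695, 10.052023887634277), 8.105340957641602) [0.52   0.1736 0.1141]
blue 688 ((541.6461791992188, 30.92431640625), (50.865478515625, 11.693429946899414), 9.680078506469727) [0.5424 0.0318 0.1128]
2.9083 [ 1.02497366e-01  3.81348768e-01  1.32833678e+00 -5.01125008e-05
  1.43195136e+00  1.52590181e+00] [0.51822737 0.17141228 0.24996862]
```

View pics/w1.png

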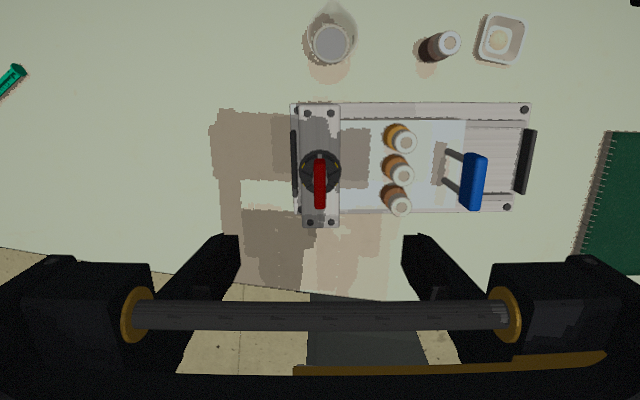

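The wrist view shows the knob at (320,183), its bar along base x, the handle at (474,181) and the three vials at about (400,170). From this the knob is at (0.519, 0.173), yaw about 9°, and the handle is 144 mm away against 145 expected.

```bash
cat >> h.py <<'E'
def st(tag=""):
    s=env.state(); print(tag,round(s["clock"],2),s["eef_pos"].round(4) if hasattr(s["eef_pos"],"round") else s["eef_pos"],"F",np.round(s["wrist_force"],2),"M",np.round(s["ft_torque"],2),"w",round(s["gripper_width"],3),round(float(np.max(s["gripper_force"])),1)); return s
K=np.array([.519,.1733])
E
python3 - <<'E'
from h import *
env.set_gripper(.45)
env.line_to([*K,.16],.15,ori(9)); st()
print(env.line_to([*K,.109],.06,contact_N=4)); st("down")
env.set_gripper(0); st("grip")
print(env.line_to([*K,.113],.02,contact_N=14)); st("lift4")
env.wait(.2); st()
E
```

```text
4.5 [0.5194 0.1733 0.1608] F [-0.74  0.53  0.08] M [0.   0.06 0.05] w 0.45 0.0
False
down 5.5 [0.5192 0.1733 0.1093] F [-0.06 -0.63 -0.29] M [-0.   -0.03  0.04] w 0.448 0.0
grip 6.04 [0.5192 0.1728 0.1092] F [-0.17 -4.84  2.5 ] M [-0.74  0.07 -0.07] w 0.12 30.0
False
lift4 6.39 [0.5191 0.1728 0.1124] F [ 1.56 -4.11 -5.79] M [-0.78 -0.41  0.05] w 0.118 30.0
 6.59 [0.5191 0.1728 0.1123] F [ 2.23 -5.75 -5.09] M [-0.81 -0.49  0.03] w 0.123 30.0
```

```bash
sed -i 's/^K=.*/K=np.array([.5193,.1726])/' h.py
python3 - <<'E'
from h import *
env.line_to([*K,.116],.02); env.wait(.1); st("lift7")
print(env.line_to([*K,.138],.01,contact_N=6.5)); st("stop")
env.wait(.2); st()
E
```

```text
lift7 7.0 [0.5191 0.1726 0.1157] F [ 0.76 -1.75 -7.25] M [-0.34 -0.27 -0.02] w 0.123 30.0
True
stop 8.64 [0.5189 0.1725 0.1332] F [ 4.98  0.92 -9.61] M [ 0.17 -0.85  0.03] w 0.123 30.0
 8.84 [0.5189 0.1724 0.1324] F [ 6.86  1.23 -9.43] M [ 0.3  -1.08  0.  ] w 0.12 30.0
```

Run:
```python
from h import *
z=env.state()["eef_pos"][2]
env.line_to([.5200,.1726,z],.02); env.wait(.15); st("x+.7")
for i in range(4):
    z+=.001
    env.line_to([.5200,.1726,z],.02); env.wait(.15); s=st(f"z {z:.4f}")
    if s["wrist_force"][2]<-13: break
```

```text
x+.7 9.26 [0.5195 0.1726 0.1321] F [-2.52 -1.09 -9.02] M [-0.05  0.14 -0.03] w 0.118 30.0
z 0.1334 9.66 [0.5196 0.1726 0.1333] F [-4.56 -0.52 -9.5 ] M [-0.06  0.54 -0.01] w 0.12 30.0
z 0.1344 10.06 [0.5197 0.1726 0.1342] F [ -5.31  -0.58 -12.07] M [-0.06  0.75  0.05] w 0.122 30.0
z 0.1354 10.46 [0.5195 0.1726 0.1344] F [-2.470e+00 -1.000e-02 -2.617e+01] M [-0.03  0.28  0.  ] w 0.124 30.0
```

```bash
sed -i 's/^K=.*/K=np.array([.5198,.1726])/' h.py
python3 - <<'E'
from h import *
env.line_to([*K,.1334],.02); env.wait(.1); st("back")
for a in (3,6,10,15,20,30,40,50):
    env.line_to([*K,.1334],.02,ori(9+a)); s=st(a)
    if abs(s["ft_torque"][2])>.35: print("blocked"); break
E
```

```text
back 10.81 [0.5197 0.1726 0.1342] F [ -6.39  -0.9  -11.12] M [-0.09  0.98 -0.06] w 0.121 30.0
3 11.06 [0.5195 0.1726 0.1342] F [ -6.1   -1.25 -11.88] M [-0.13  1.18 -0.  ] w 0.124 30.0
6 11.31 [0.5195 0.1726 0.1342] F [ -6.4   -0.97 -10.42] M [-0.13  1.21 -0.  ] w 0.126 30.0
10 11.56 [0.5195 0.1727 0.1342] F [ -6.81  -1.94 -10.94] M [-0.09  1.24  0.03] w 0.122 30.0
15 11.81 [0.5195 0.1727 0.1342] F [-6.87  0.48 -9.96] M [-0.11  1.19  0.04] w 0.124 30.0
20 12.06 [0.5194 0.1728 0.1342] F [ -8.28  -1.03 -10.83] M [0.01 1.29 0.02] w 0.119 30.0
30 12.38 [0.5194 0.1728 0.1342] F [ -6.79  -0.   -10.89] M [0.05 1.29 0.04] w 0.124 30.0
40 12.71 [0.5193 0.1729 0.1342] F [ -7.89  -0.48 -10.43] M [0.08 1.37 0.03] w 0.121 30.0
50 13.03 [0.5192 0.1729 0.1342] F [-8.1   0.69 -9.85] M [0.13 1.41 0.11] w 0.123 30.0
```

Run:
```python
from h import *
x,y=.5193,.1727
for a in (55,60):
    env.line_to([x,y,.1334],.02,ori(9+a)); s=st(a)
env.wait(.1); st()
for z in (.1325,.1315,.1305,.1295,.1285,.1278,.127):
    env.line_to([x,y,z],.02); env.wait(.12); s=st(f"{z:.4f}")
    if s["wrist_force"][2]>0: break
print(s["q"])
```

```text
55 13.28 [0.519  0.173  0.1342] F [ -6.16   0.15 -11.03] M [0.08 1.19 0.  ] w 0.121 30.0
60 13.53 [0.519  0.173  0.1342] F [ -7.21   0.24 -10.7 ] M [0.02 1.16 0.03] w 0.123 30.0
 13.63 [0.519  0.173  0.1342] F [ -6.8    0.11 -10.09] M [0.13 1.25 0.04] w 0.12 30.0
0.1325 14.0 [0.519  0.173  0.1334] F [-6.81  0.16 -9.84] M [0.04 1.29 0.07] w 0.124 30.0
0.1315 14.37 [0.519  0.173  0.1324] F [-6.98  0.18 -8.95] M [ 0.08  1.25 -0.  ] w 0.12 30.0
0.1305 14.73 [0.519  0.173  0.1315] F [-6.56  0.35 -9.59] M [ 0.1   1.24 -0.01] w 0.121 30.0
0.1295 15.1 [0.519  0.173  0.1305] F [-7.15  1.08 -9.45] M [0.05 1.29 0.05] w 0.121 30.0
0.1285 15.47 [0.519  0.173  0.1295] F [ -7.26   0.52 -10.14] M [ 0.08  1.31 -0.01] w 0.121 30.0
0.1278 15.83 [0.519  0.173  0.1288] F [-7.76  0.72 -9.19] M [ 0.09  1.3  -0.03] w 0.115 30.0
0.1270 16.2 [0.519  0.173  0.1282] F [-7.91  1.21 -7.48] M [ 0.01  1.42 -0.04] w 0.118 30.0
[1.05091853e-01 5.07811554e-01 1.50496422e+00 4.66940640e-04
 1.12844322e+00 4.71161500e-01]
```

Run:
```python
from h import *
x,y=.5190,.1727
for z in (.1263,.1256,.1250,.1244):
    env.line_to([x,y,z],.02); env.wait(.12); s=st(f"{z:.4f}")
    if s["wrist_force"][2]>-1: break
```

```text
0.1263 16.57 [0.519  0.173  0.1281] F [-7.85 -0.74 -2.16] M [-0.03  1.5   0.01] w 0.121 30.0
0.1256 16.93 [0.5191 0.173  0.1281] F [-10.89  -0.42   1.81] M [-0.1  1.9  0. ] w 0.122 30.0
```

Run:
```python
from h import *
env.set_gripper(.4); st("rel")
env.line_to([.519,.1727,.19],.15); st("up")
env.goto([.53,.10,.25],ori(9))
im,P=snap("wrist","w2"); colour(im,P,"red"); colour(im,P,"blue"); st()
```

```text
rel 17.48 [0.5193 0.1727 0.1258] F [-0.17 -0.52  0.67] M [-0.07 -0.07  0.03] w 0.399 0.0
up 18.06 [0.5187 0.1727 0.1893] F [ 0.01  1.14 -0.88] M [-0.02 -0.05 -0.02] w 0.399 0.0
red 635 ((518.7545776367188, 172.7715606689453), (42.843143463134766, 10.9849214553833), 69.82273864746094) [0.5194 0.1727 0.133 ]
blue 668 ((542.1953735351562, 30.474838256835938), (51.442848205566406, 11.598884582519531), 9.263648986816406) [0.543  0.0313 0.113 ]
 18.98 [0.5297 0.1003 0.2491] F [ 0.22 -0.86 -0.51] M [-0.02  0.04 -0.02] w 0.401 0.0
```

View pics/w2.png

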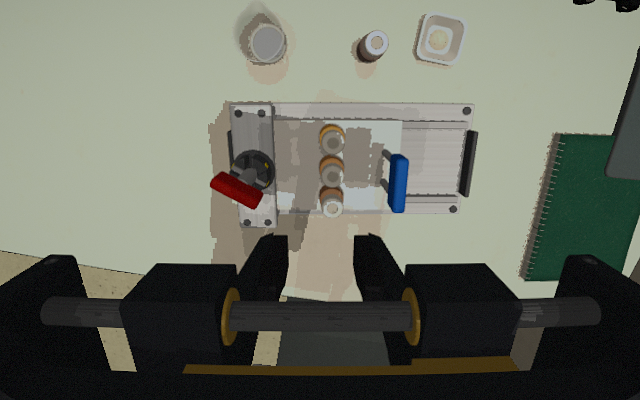

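The knob sits at (236,190), turned about 61° and parked 19 mm up. The handle is at (398,183) and the vials are in their pockets. Next I grip the handle and slide.

Run:
```python
from h import *
H=np.array([.5422,.0303]); a=np.radians(9.2); d=np.array([np.sin(a),-np.cos(a)])
env.line_to([*H,.16],.15,ori(9.2))
print(env.line_to([*H,.106],.06,contact_N=4)); st("down")
env.set_gripper(0); s=st("grip"); H=np.array(s["eef_pos"][:2])
print(env.line_to([*(H+d*.006),.106],.02,contact_N=9)); s=st("6mm")
if abs(np.linalg.norm(s["wrist_force"]))<10:
    print(env.line_to([*(H+d*.075),.106],.05,contact_N=10)); s=st("75"); print((s["eef_pos"][:2]-H)@d)
```

```text
False
down 20.95 [0.5424 0.0303 0.1063] F [1.18 0.32 0.56] M [ 0.05 -0.02 -0.04] w 0.403 0.0
grip 21.43 [0.5424 0.0294 0.1062] F [-0.01 -5.87  1.05] M [-0.82  0.04 -0.01] w 0.136 30.0
False
6mm 21.93 [0.5435 0.0232 0.1062] F [-1.05 -1.14  3.77] M [-0.1   0.18 -0.01] w 0.134 30.0
False
75 23.46 [ 0.5544 -0.0448  0.1062] F [-1.66 -0.01  5.43] M [0.06 0.31 0.  ] w 0.132 30.0
0.07512559198551196
```

Run:
```python
from h import *
a=np.radians(9.2); d=np.array([np.sin(a),-np.cos(a)]); H=np.array([.5424,.0294])
print(env.line_to([*(H+d*.091),.106],.015,contact_N=7)); env.wait(.2); s=st("stop"); print((s["eef_pos"][:2]-H)@d)
```

```text
True
stop 24.39 [ 0.5559 -0.0547  0.1062] F [0.23 2.05 5.13] M [ 0.18 -0.06 -0.04] w 0.134 30.0
0.08517279393146931
```

Run:
```python
from h import *
a=np.radians(9.2); d=np.array([np.sin(a),-np.cos(a)]); H=np.array([.5424,.0294])
env.line_to([*(H+d*.0866),.106],.015); env.wait(.2); s=st("press"); print((s["eef_pos"][:2]-H)@d)
env.line_to([*(H+d*.0853),.106],.015); env.wait(.15); s=st("relax"); print((s["eef_pos"][:2]-H)@d)
env.set_gripper(.4); st("rel")
p=env.state()["eef_pos"]; env.line_to([p[0],p[1],.25],.12)
env.goto([.53,.08,.27],ori(9))
im,P=snap("wrist","w3"); q=colour(im,P,"red"); q=colour(im,P,"blue"); st()
```

```text
press 24.84 [ 0.556  -0.0548  0.1061] F [-1.77  7.58  7.66] M [ 1.18  0.18 -0.07] w 0.13 30.0
0.08529738711109976
relax 25.24 [ 0.556  -0.0547  0.1062] F [-0.98  1.49  6.37] M [ 0.28  0.16 -0.09] w 0.135 30.0
0.08514528151840013
rel 25.77 [ 0.556  -0.0549  0.1059] F [-0.34  0.01  0.41] M [-0.04 -0.02  0.04] w 0.399 0.0
red 542 ((518.6536254882812, 172.6806640625), (42.56676483154297, 11.279940605163574), 68.69193267822266) [0.5195 0.1725 0.1331]
blue 639 ((555.4884033203125, -52.70802688598633), (50.01298904418945, 12.304542541503906), 9.17485237121582) [ 0.5558 -0.052   0.1129]
 27.78 [0.5302 0.0792 0.2695] F [-0.19  0.39  0.28] M [ 0.03 -0.01  0.02] w 0.397 0.0
```

View pics/w3.png

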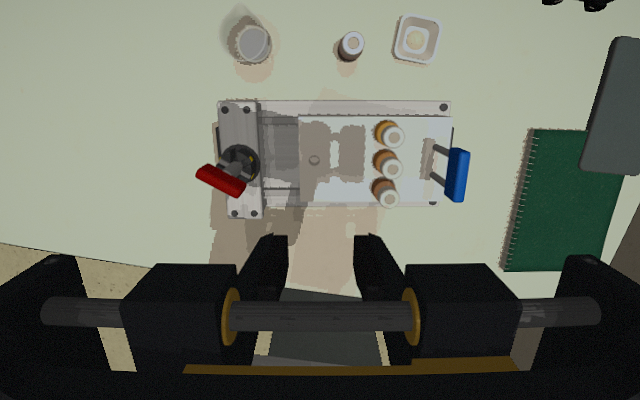

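The carriage is at the stop with the handle at (458,175). The knob is still parked at (220,180), the vials are seated at about (388,163), and the bystanders haven't moved.

```bash
python3 -c "
from h import *
print(env.sign_off())"
```

```text
the job is handed in; nothing more can be done
None
```

The job is handed in: the plunger is parked in its rest notch, the carriage is against the far end stop (85 mm), and the vials and bystanders are in place; the hardest pull on the knob put about 17.5 N on the plunger's stop (limit 20 N), and it finished at about 28 s of the 62 s allowed.

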